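# Snap the vial rack onto the shaker

### The arm

A 7-joint arm with a two-finger parallel gripper is mounted at the origin on a cart in front of the work surface, level with it; the furniture and walls round the work are solid. World frame = base frame: x ahead of the robot, y to its left, z up, the work surface at z = 0. Lengths are in mm, angles in rad, forces in N, time in s.
With the tool pointing down it reaches from about 400 to 875 mm from the base axis. Payload 4.4 kg.
Tool frame: the origin (TCP) lies at the very end of the fingers, on their centre line; the grasp point (between the pads) lies 19 mm behind it; z points along the fingers, y is the direction in which the jaws open and shut (so a half turn about z gives the same grasp; the last joint's range is limited). The gripper opens to 85 mm and grips with 20 to 120 N. Pads are 22 mm wide; open, the fingers measure 114 mm over their backs; the gripper's body (76 mm by 85 mm) begins 54 mm behind the grasp point. The pads swing forward as they close: fully open they stand 13 mm farther back than shut.
Start: joints at [-1.188, 0.628, 0.038, 1.517, -0.027, 0.996, -0.02], TCP at [282.004, 585.655, 231.313] pointing down, gripper open.
Joint ranges: [-3.06, 3.06], [-0.37, 2.12], [-1.25, 1.32], [0.18, 2.47], [-1.1, 4.24], [0.23, 1.98], [-2.94, 2.94]. Speed limits (rad/s): [2.57, 2.57, 3.14, 3.14, 3.14, 3.14, 3.14].

### API

Orientations are given as [roll, pitch, yaw] about the fixed x, y, z axes, in that order (R = Rz(yaw) Ry(pitch) Rx(roll)).
In Python, from cell import ctrl, eyes gives the robot as it stands.
- The arm moves only by the tool move_arm, never from a script. Its argument "increments" is a list of rows, each a list of 6 numbers: the shift along the tool's x, y, z in cm, then the turn, a rotation vector about the tool's x, y, z in degrees. In form: [[x, y, z, wx, wy, wz], ...]. A call has 1 to 20 rows; each row is the pose to reach, as a shift and turn from the pose commanded when the call began, along the tool's axes at that moment; what a row does not reach only later rows make up. A row lasts 1/10 s, in which the tool goes at most 50 mm and 8.59 degrees, less where a joint would pass 70% of its speed; a pose out of reach is approached as far as the arm can. A call with a gripper value outside its range is refused whole. "grip" is the opening, from -1 (shut) to 1 (fully open), set as the call begins (left out, the last holds). The fingers move at their own pace and stop on an object; the grip force is fixed at half the most. Time passes only in rows, so rows that repeat a pose let the fingers close. It gives the time, the measured TCP pose, the force and the opening at its end, in the units of the state.
- ctrl.read_state(): the state, without advancing time (a new reading comes with each control period).
- eyes.get_image(name): name is "scene" or "top" or "wrist"; returns the picture (400x640x3 uint8, red, green, blue); there is no depth.
- eyes.calibration(name): a dict with "fx", "fy", "cx", "cy" (pixels), "pose" (4x4, takes a point from camera to world coordinates); the wrist camera has in their place "tool_from_camera" (4x4, takes a point from camera to tool coordinates, whose origin is the TCP and whose axes are the flange's). Camera axes: x right, y up, looking along -z (the intrinsics and any distortion apply to the point x, -y, -z); pixel columns grow to the right and rows downward; lengths in mm; the calibration is good to about 2 mm. A picture is of the moment at which its call begins: read the wrist's pose just before it. calibration takes no time and is no camera call.
- ctrl.finish_job(): hands the job in, once; it reports no verdict.
The state is a dict: "clock": time; "qpos": joint angles; "qd": joint speeds; "tau": joint torques, N m; "eef_pos": TCP position; "tool_rot": TCP orientation; "force": force on the tool from outside, world axes, zero at the start; "torque": the same for the moment, N m; "width": finger opening in mm.
Only numpy, scipy, OpenCV 4.12 (cv2) and the standard library are available. Lean on these libraries where they do the work, as an engineer would, in place of code of your own. Each camera call takes 0.05 s, during which the arm holds its last target. There are 200 camera calls.

### The job

Lift the empty vial rack off the worktop and push it straight down into the shaker's carrier, between the two snap hooks, until both ends click in and it sits fully home; keep the pressing force below 25 N. While still holding the rack, tug it upwards with about 8 N to check that the hooks hold, then let go and leave it clipped in. Do not disturb the other things on the bench.

Things in the scene. Friction and masses are not known exactly. Their poses are not given: they have to be found in the camera images.
- vial_rack: the empty white plastic vial rack with 12 small square compartments, 60 x 170 x 30 mm (x, y, z), about 0.11 kg, loose, upright on the worktop. Origin at the centre of its underside; its y axis runs along its length; symmetric end for end. Its lower 14 mm are solid, above that walls 2 to 3 mm thick. Sturdy; it can be gripped firmly across its 60 mm width at mid-length.
- shaker: the grey bench shaker, fixed to the worktop: housing 120 x 196 mm, 43 mm high, black control panel on its -x side. Origin at the centre of its underside; y along its length. The aluminium carrier stands above it on height screws and rubber mounts; beside the carrier at mid-length the space is free for fingers, at least 19 mm deep down to the housing.
- dock (a point): centre of the carrier's flat top (58 x 172 mm), where the rack's underside rests when home, as it would be at mid setting: 88 mm above the shaker's origin, axes as the shaker's. Its four height screws set the carrier anywhere up to 18 mm higher or lower than this point; that is not measured, it must be seen or felt. Four corner guides at y = +-66 mm rise 18 mm over the carrier's top, with 2.5 mm play in x.
- carrier (a joint): springing of the carrier on its rubber mounts, m, from its set height: 0 unloaded, positive down to a hard stop at 0.006, negative when pulled up, to -0.003. About 5 N per mm both ways, so that it yields under the press; a pull of 8 N lifts it about 1.6 mm.
- hook_a (a joint): black snap hook at the carrier's +y end, rad: 0 closed, about 0.08 when spread by the rack, positive outward. Its nose's underside lies 31.5 mm over the carrier's top, 1.5 mm over the rim of a rack that is home, its top 53 mm over it. Between the hooks there are 178 mm at the tops and 163 mm at the noses; the 170 mm rack spreads each by 3.5 mm, and it springs back to 0 over the rim.
- hook_b (a joint): the like hook at the -y end, rad. Pressing down, the force rises to roughly 8 to 16 N on the hooks' slopes, falls to some 3 to 8 N while the noses slide up the rack's ends (a second rise to about 12 N where they cross the seam at the rack's half height), falls to near 0 at the click and rises again as the rack beds on the carrier.
- marker: bystander, to be left alone: white marker pen with a cap, 16 x 135 x 17 mm, lying; origin at the centre of its underside
- vial_w: bystander, to be left alone: small glass vial, 23 mm across, 52 high, standing; origin at the centre of its underside
- vial_y: bystander, to be left alone: small glass vial, 23 mm across, 52 high, standing; origin at the centre of its underside
- tip_box: bystander, to be left alone: pipette tip box with a clear lid, 84 x 120 x 81 mm; origin at the centre of its underside
- tape: bystander, to be left alone: roll of label tape, 76 mm across, 15 high, lying flat; origin at the centre of its underside
- bulb: bystander, to be left alone: rubber pipette bulb, 51 mm across, 70 high; origin at the centre of its underside
Mind the look-alikes: they are no part of the job. Of the things that look like the vial_rack, the middle-sized one is meant.

How it is judged (in metres and radians):
On the way, in this order (a step that is already met when the one before it is completed fails the run):
1. the rack is lifted off the worktop (height (world z) of vial_rack above 0.08 m), for 0.1 s.
2. the rack is home in the carrier with both hooks sprung back over its ends (x of vial_rack in the frame of dock between -0.006 and 0.006 m and y of vial_rack in the frame of dock between -0.005 and 0.005 m and z of vial_rack in the frame of dock between -0.022 and 0.022 m and angle between the y axis of vial_rack and the y axis of dock, either way round below 0.07 rad and angle between the z axis of vial_rack and the z axis of dock, either way round below 0.04 rad and value of joint each of hook_a, hook_b below 0.035 rad), for 0.2 s.
3. the rack is tugged upwards and the hooks hold: the carrier is lifted at least 0.8 mm (4 N) on its mounts (value of joint carrier below -0.0008 m and value of joint each of hook_a, hook_b below 0.05 rad and z of vial_rack in the frame of dock below 0.026 m), for 0.1 s.
At the end, for the whole second after the job is handed in: the rack lies still and let go in the carrier: under both hooks: its origin within 6 mm across, 5 mm along and 22 mm in height of the dock point (mid setting), level with the shaker within 0.04 rad, lengthwise within 0.07 rad, both hooks sprung back (below 0.035 rad) (all of step 2 and linear speed of vial_rack below 0.02 m/s); the robot touches nothing.
It fails at once if the rack is pressed on the shaker with more than 25 N (contact force between vial_rack and shaker above 25 N).
It fails at once if the robot's arm or fingers push on the shaker with more than 10 N (contact force between any of the fingers, the arm and shaker above 10 N).
It fails at once if another thing on the bench is moved by more than 3 cm (distance of any of marker, vial_w, vial_y, tip_box, tape, bulb from where it was at the start of the episode above 0.03 m).
It also fails if it takes over 64 s, if anything falls off the work surface, if the arm or the gripper's body presses on something with over 40 N, if the wrist force passes 120 N, or if a joint passes its speed limit or range.

## Working session

There is one attempt and no reset: what is moved stays moved. The work goes in short steps, Python scripts to look and compute and a tool call to move; the robot and the scene stay as the last step left them, time stands still between calls to the robot, and variables do not carry over. Pictures are saved under pics/ and viewed, about 8 in all and at most 12, crops included, and the job is handed in when it is done.

Besides the shell and the picture viewer there is one more tool, called after "Emit:" as name([rows], argument=value, ...), one row to a line, values as JSON. move_arm: Moves the arm, as the interface text tells. Its arguments: {"type":"object","properties":{"increments":{"type":"array","items":{"type":"array","items":{"type":"number"}}},"grip":{"type":"number"}},"required":["increments"]}

```bash
ls; mkdir -p pics; cat > h.py <<'E'
import numpy as np, cv2
from cell import ctrl, eyes
from scipy.spatial.transform import Rotation as R
def toolpose(s=None):
    s=s or ctrl.read_state(); T=np.eye(4)
    T[:3,:3]=R.from_euler('xyz',s['tool_rot']).as_matrix(); T[:3,3]=s['eef_pos']; return T
def campose(name,T=None):
    c=eyes.calibration(name)
    return c, (np.array(c['pose']) if 'pose' in c else (toolpose() if T is None else T)@np.array(c['tool_from_camera']))
def snap(name,fn):
    T=toolpose(); im=eyes.get_image(name); cv2.imwrite(f'pics/{fn}.png',cv2.cvtColor(im,cv2.COLOR_RGB2BGR)); np.save(f'pics/{fn}.npy',T); return im
def ray(name,uv,T=None):
    c,P=campose(name,T); d=np.array([(uv[0]-c['cx'])/c['fx'],-(uv[1]-c['cy'])/c['fy'],-1.])
    return P[:3,3],P[:3,:3]@d
def onz(name,uv,z,T=None):
    o,d=ray(name,uv,T); return o+d*(z-o[2])/d[2]
def tri(obs):
    A=np.zeros((3,3));b=np.zeros(3)
    for o,d in obs:
        d=d/np.linalg.norm(d);M=np.eye(3)-np.outer(d,d);A+=M;b+=M@o
    p=np.linalg.solve(A,b); return p,[np.linalg.norm(np.cross(p-o,d/np.linalg.norm(d))) for o,d in obs]
def proj(name,p,T=None):
    c,P=campose(name,T); q=np.linalg.inv(P)@np.r_[p,1]; return np.array([c['cx']+c['fx']*q[0]/-q[2],c['cy']-c['fy']*q[1]/-q[2]])
E
python3 - <<'E'
from h import *
for n in('scene','top','wrist'):snap(n,n+'0'); print(n,eyes.calibration(n))
print(ctrl.read_state())
a=[cv2.imread(f'pics/{n}0.png') for n in('scene','top','wrist')]
cv2.imwrite('pics/m.png',np.vstack(a[:2])[:, :]);
E
```

```text
pics
scene {'fx': 477.7408712923068, 'fy': 477.7408712923068, 'cx': 319.2621954346748, 'cy': 193.40004337539665, 'pose': array([[ 5.04374774e-01,  4.68521314e-01, -7.25323284e-01,
        -6.23917463e+02],
       [-8.63122996e-01,  2.49240172e-01, -4.39201582e-01,
        -5.47268553e+02],
       [-2.49956020e-02,  8.47565405e-01,  5.30101976e-01,
         9.46599664e+02],
       [ 0.00000000e+00,  0.00000000e+00,  0.00000000e+00,
         1.00000000e+00]])}
top {'fx': 457.7595532716986, 'fy': 457.7595532716986, 'cx': 321.3720068056273, 'cy': 197.07922774596582, 'pose': array([[ 2.67843705e-02,  9.77627619e-01, -2.08630861e-01,
         2.20525477e+02],
       [-9.99628068e-01,  2.51230279e-02, -1.06093727e-02,
         1.66771122e+02],
       [-5.13057684e-03,  2.08837430e-01,  9.77936913e-01,
         1.72798270e+03],
       [ 0.00000000e+00,  0.00000000e+00,  0.00000000e+00,
         1.00000000e+00]])}
wrist {'fx': 359.7331059888321, 'fy': 359.7331059888321, 'cx': 317.8114911250782, 'cy': 204.13670514848553, 'tool_from_camera': array([[ 8.52893575e-04,  9.65708441e-01,  2.59627579
[... 279 characters left out ...]
0e+00]])}
{'clock': 0.15, 'qpos': array([-1.18781057,  0.62914223,  0.0384323 ,  1.51812101, -0.0270033 ,
        0.9963075 , -0.02003341]), 'qd': array([ 4.30367854e-04, -4.67791488e-03, -1.12870535e-04, -4.38295237e-03,
       -3.17138891e-05, -1.65640748e-03,  1.80790718e-04]), 'tau': array([ 2.16551751e-03, -5.63807237e+01,  1.22829001e+00, -1.93655813e+01,
        1.12590587e-02,  7.35522044e-03,  2.45802465e-05]), 'eef_pos': array([281.77382026, 585.22930396, 230.60002585]), 'tool_rot': array([-3.14013166e+00, -5.02925166e-06,  2.69278509e+00]), 'force': array([ 0.01246692,  0.07593048, -0.35628618]), 'torque': array([ 0.02407964, -0.03105905, -0.02934556]), 'width': 85.32495923981736}
```

View pics/top0.png

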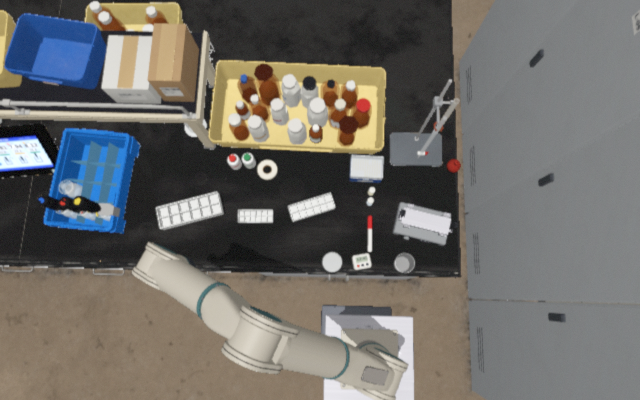

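View pics/scene0.png

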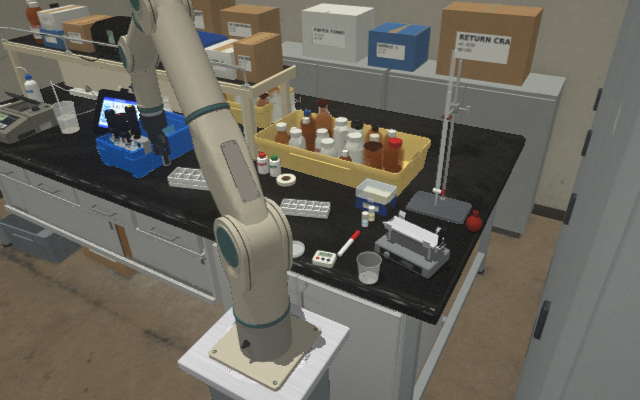

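Top view: three white racks – large (190,210), small (255,216), middle-sized (312,207). The shaker is at (422,222), the pen at (370,233) and the vials at (371,195). I expect the middle one to be 170 mm long, so I'll check that in enlarged crops.

```bash
python3 - <<'E'
from h import *
print(proj('top',[0,0,0]), [onz('top',p,30).round() for p in [(190,210),(255,216),(312,207)]], onz('top',(422,222),90).round())
t=cv2.imread('pics/top0.png')
def crop(im,x,y,w,h,k): return cv2.resize(im[y:y+h,x:x+w],None,fx=k,fy=k,interpolation=cv2.INTER_CUBIC)
a=crop(t,150,185,200,50,4); b=np.hstack([crop(t,380,190,80,64,5),crop(cv2.imread('pics/scene0.png'),370,205,80,64,5)])
cv2.imwrite('pics/c1.png',np.vstack([a,b]))
E
```

```text
[368.67002897 358.9456435 ] [array([520., 680.,  30.]), array([504., 433.,  30.]), array([544., 220.,  30.])] [ 487. -181.   90.]
```

View pics/c1.png

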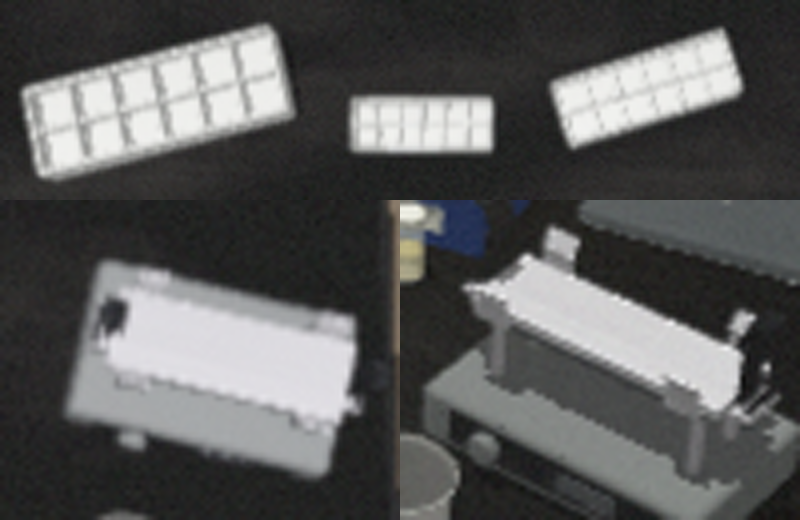

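```bash
python3 - <<'E'
from h import *
c=np.array([(552,83),(725,30),(743,95),(572,148)])/4+[150,185]
P=np.array([onz('top',p,30) for p in c]); print(P.round(), [np.linalg.norm(P[i]-P[i-1]).round(1) for i in range(4)], P.mean(0).round(1))
d=(P[0]+P[3]-P[1]-P[2])/2; print('rack yaw of y axis',np.degrees(np.arctan2(d[1],d[0])))
# shaker carrier
c=np.array([(115,290),(105,365),(348,422),(355,340)])/5+[380,190]
for z in(88,): 
  P=np.array([onz('top',p,z) for p in c]); print(P.round(), [np.linalg.norm(P[i]-P[i-1]).round(1) for i in range(4)],P.mean(0).round(1))
# housing  top z=43
c=np.array([(103,262),(70,412),(325,472),(355,318)])/5+[380,190]
P=np.array([onz('top',p,43) for p in c]); print(P.round(), [np.linalg.norm(P[i]-P[i-1]).round(1) for i in range(4)],P.mean(0).round(1))
T=toolpose(); print(T.round(3))
# increments to hover above rack  z=230 tool x options
E
```

```text
[[546. 310.  30.]
 [602. 148.  30.]
 [539. 130.  30.]
 [484. 289.  30.]] [np.float64(65.1), np.float64(171.5), np.float64(65.0), np.float64(168.4)] [542.8 219.3  30. ]
rack yaw of y axis 108.91532982945557
[[ 392. -112.   88.]
 [ 338. -105.   88.]
 [ 303. -276.   88.]
 [ 361. -282.   88.]] [np.float64(173.0), np.float64(54.0), np.float64(174.6), np.float64(58.2)] [ 348.5 -193.6   88. ]
[[ 417. -111.   43.]
 [ 307.  -86.   43.]
 [ 269. -270.   43.]
 [ 381. -295.   43.]] [np.float64(187.5), np.float64(112.6), np.float64(187.6), np.float64(114.3)] [ 343.4 -190.6   43. ]
[[-9.01000e-01  4.34000e-01 -1.00000e-03  2.81774e+02]
 [ 4.34000e-01  9.01000e-01 -1.00000e-03  5.85229e+02]
 [ 0.00000e+00 -1.00000e-03 -1.00000e+00  2.30600e+02]
 [ 0.00000e+00  0.00000e+00  0.00000e+00  1.00000e+00]]
```

```bash
python3 - <<'E'
from h import *
def f(c,z,n):
  P=np.array([onz('top',p,z) for p in c]); d=(P[0]+P[1]-P[2]-P[3])/2
  print(n,P.mean(0).round(1),[np.linalg.norm(P[i]-P[i-1]).round(1) for i in range(4)],'yaw y',np.degrees(np.arctan2(d[1],d[0])))
c=np.array([(115,290),(105,365),(348,422),(355,340)])-[0,200]
for z in(70,88,106): f(c/5+[380,190],z,'carrier')
c=np.array([(103,262),(70,412),(325,472),(355,318)])-[0,200]
f(c/5+[380,190],43,'housing')
T=toolpose();
# target: rack hover
for t,yaw in (([543,219,230],None),):
  print(T[:3,:3].T@(np.array(t)-T[:3,3]), np.degrees(np.arctan2(T[1,0],T[0,0])))
E
```

```text
carrier [ 495.3 -200.6   70. ] [np.float64(178.2), np.float64(56.6), np.float64(180.0), np.float64(61.0)] yaw y 78.7205943494248
carrier [ 492.4 -196.6   88. ] [np.float64(176.3), np.float64(56.0), np.float64(178.0), np.float64(60.3)] yaw y 78.72059434942481
carrier [ 489.4 -192.6  106. ] [np.float64(174.4), np.float64(55.3), np.float64(176.1), np.float64(59.7)] yaw y 78.7205943494248
housing [ 490.9 -193.5   43. ] [np.float64(191.1), np.float64(116.7), np.float64(191.2), np.float64(118.5)] yaw y 78.33140093988948
[-394.25946304 -216.61491075    0.91451759] 154.28522103841365
```

The middle rack measures about 170 × 65 mm at z=30, matching the description (the look-alikes are about 250 mm and 140 mm long), so it's the right one. I'll hover over it.

Emit:
move_arm([
  [-8,-4.4,0,0,0,8.5],
  [-12,-6.6,0,0,0,16],
  [-16,-8.8,0,0,0,24],
  [-20,-11,0,0,0,32],
  [-24,-13.2,0,0,0,40],
  [-28,-15.4,0,0,0,45],
  [-32,-17.6,0,0,0,45],
  [-36,-19.8,0,0,0,45],
  [-39.4,-21.7,0,0,0,45],
  [-39.4,-21.7,0,0,0,45],
  [-39.4,-21.7,0,0,0,45],
  [-39.4,-21.7,0,0,0,45],
  [-39.4,-21.7,0,0,0,45],
])

```text
clock: 1.45
eef_pos: [541.7, 221.1, 231.1]
tool_rot: [-3.141, -0.001, 1.91]
force: [-0.3, -0.3, -0.2]
width: 85.1
```

```bash
python3 - <<'E'
from h import *
snap('wrist','w1'); print(toolpose().round(3), ctrl.read_state()['qpos'])
E
```

```text
[[-3.33000e-01  9.43000e-01 -1.00000e-03  5.41834e+02]
 [ 9.43000e-01  3.33000e-01  1.00000e-03  2.20957e+02]
 [ 1.00000e-03 -1.00000e-03 -1.00000e+00  2.31159e+02]
 [ 0.00000e+00  0.00000e+00  0.00000e+00  1.00000e+00]] [-0.59923097  0.54582575  0.25627488  1.70926237 -0.16862424  0.90856112
  0.06505274]
```

View pics/w1.png

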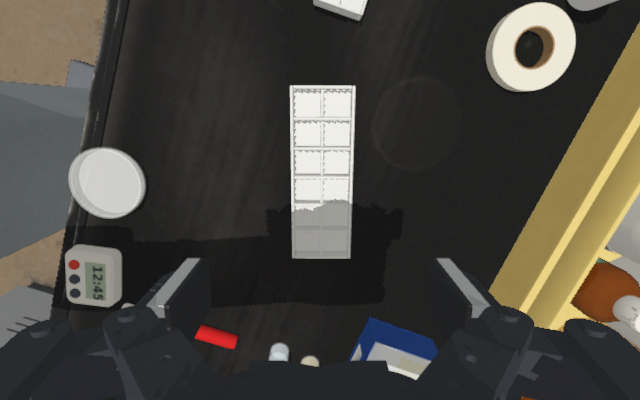

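The wrist view shows the rack, with rim corners at (290,86), (355,86), (351,258) and (292,258).

```bash
python3 - <<'E'
from h import *
T=np.load('pics/w1.npy')
w=[(290,86),(355,86),(351,258),(292,258)]
P=np.array([onz('wrist',p,30,T) for p in w]); print(P.round(1),[np.linalg.norm(P[i]-P[i-1]).round(1) for i in range(4)],P.mean(0).round(1))
d=(P[0]+P[1]-P[2]-P[3])/2; print(np.degrees(np.arctan2(d[1],d[0])), 'tool x', np.degrees(np.arctan2(T[1,0],T[0,0])))
print('in tool',T[:3,:3].T@(P.mean(0)-T[:3,3]))
# two-view heights: top corners order: +y,far x ... match to wrist
c=np.array([(552,83),(725,30),(743,95),(572,148)])/4+[150,185]
for i,j in ((0,1),(1,2),(2,3),(3,0)): p,e=tri([ray('top',c[i]),ray('wrist',w[j],T)]); print(p.round(1),np.round(e,1))
E
```

```text
[[489.2 292.2  30. ]
 [545.  312.   30. ]
 [601.9 152.8  30. ]
 [544.4 132.4  30. ]] [np.float64(169.1), np.float64(59.2), np.float64(169.0), np.float64(60.9)] [545.1 222.4  30. ]
109.35395192611547 tool x 109.46203518935732
in tool [-1.29346773e-01  3.76328669e+00  2.01074061e+02]
[544.4 310.5  38.6] [0.8 0.8]
[604.7 148.   17.2] [0.3 0.3]
[543.1 129.   20.4] [2.1 2.1]
[487.6 291.7   9. ] [1.2 1.2]
```

Emit:
move_arm([
  [0,0.35,4,0,0,0],
  [0,0.35,9,0,0,0],
  [0,0.35,14,0,0,0],
  [0,0.35,18,0,0,0],
  [0,0.35,20,0,0,0],
  [0,0.35,21.5,0,0,0],
  [0,0.35,22.3,0,0,0],
  [0,0.35,22.8,0,0,0],
  [0,0.35,22.8,0,0,0],
  [0,0.35,22.8,0,0,0],
])

```text
clock: 2.5
eef_pos: [546.9, 220.7, 4.3]
tool_rot: [3.14, -0.0, 1.908]
force: [-0.9, -0.0, 0.2]
width: 85.1
```

Emit:
move_arm([
  [0,0,0,0,0,0],
  [0,0,0,0,0,0],
  [0,0,0,0,0,0],
  [0,0,0,0,0,0],
  [0,0,0,0,0,0],
  [0,0,0,0,0,0],
  [0,0,0,0,0,0],
  [0,0,0,0,0,0],
], grip=-1)

```text
clock: 3.3
eef_pos: [546.7, 220.5, 4.3]
tool_rot: [3.14, -0.0, 1.907]
force: [-0.9, -0.4, 5.2]
width: 59.1
```

```bash
python3 - <<'E'
from h import *
for z in (5,): print('stand rod foot',onz('scene',(438,203),z).round(), onz('top',(422,155),z).round(),'base px corners', [onz('top',p,z).round() for p in ((390,133),(442,133),(442,165),(390,165))], 'rack yellow edge',onz('top',(385,150),60).round())
yaw=np.radians(78.5); D=np.array([491,-193,0]); ux=np.array([np.sin(yaw),-np.cos(yaw),0]); uy=np.array([np.cos(yaw),np.sin(yaw),0])
for pos,ty in (([630,-250,260],78.5),([620,-260,300],78.5),([610,-280,260],78.5)):
  x=np.radians(ty); T=np.eye(4);T[:3,0]=[np.cos(x),np.sin(x),0];T[:3,2]=[0,0,-1];T[:3,1]=np.cross(T[:3,2],T[:3,0]);T[:3,3]=pos
  print(pos,np.hypot(*pos[:2]),[proj('wrist',D+sx*29*ux+sy*86*uy+[0,0,88],T).round() for sx in(-1,1) for sy in(-1,1)],[proj('wrist',D+sy*86*uy+[0,0,141],T).round() for sy in (-1,1)])
E
```

```text
stand rod foot [ 808. -173.    5.] [ 767. -204.    5.] base px corners [array([855., -80.,   5.]), array([ 860., -285.,    5.]), array([ 728., -282.,    5.]), array([723., -79.,   5.])] rack yellow edge [766. -52.  60.]
[630, -250, 260] 677.7905281132217 [array([129., 244.]), array([101.,  45.]), array([191., 244.]), array([172.,  45.])] [array([132., 268.]), array([98., 32.])]
[620, -260, 300] 672.3094525588645 [array([155., 219.]), array([133.,  39.]), array([211., 219.]), array([197.,  39.])] [array([161., 237.]), array([136.,  26.])]
[610, -280, 260] 671.1929677819934 [array([139., 210.]), array([111.,  -1.]), array([203., 210.]), array([185.,  -1.])] [array([144., 228.]), array([111., -24.])]
```

Emit:
move_arm([
  [0,0,-2,0,0,0],
  [0,0,-6,0,0,0],
  [0,0,-11,0,0,0],
  [0,0,-16,0,0,0],
  [0,0,-21,0,0,0],
  [0,0,-25.5,0,0,0],
  [0,0,-25.5,0,0,0],
  [0,0,-25.5,0,0,0],
])

```text
clock: 4.1
eef_pos: [546.2, 220.5, 259.4]
tool_rot: [3.139, -0.001, 1.907]
force: [-1.1, -0.6, -1.9]
width: 58.8
```

Emit:
move_arm([
  [-3,-0.5,0,0,0,4],
  [-7.5,-1.2,0,0,0,10],
  [-12,-2,0,0,0,16],
  [-16.5,-2.7,0,0,0,22],
  [-21,-3.4,0,0,0,28],
  [-25.5,-4.1,0,0,0,30.8],
  [-30,-4.9,0,0,0,30.8],
  [-34.5,-5.6,0,0,0,30.8],
  [-39,-6.3,0,0,0,30.8],
  [-42.5,-6.9,0,0,0,30.8],
  [-45,-7.3,0,0,0,30.8],
  [-47.1,-7.6,0,0,0,30.8],
  [-47.1,-7.6,0,0,0,30.8],
  [-47.1,-7.6,0,0,0,30.8],
  [-47.1,-7.6,0,0,0,30.8],
])

```text
clock: 5.6
eef_pos: [629.6, -247.3, 256.9]
tool_rot: [-3.139, -0.002, 1.371]
force: [-0.3, -0.2, -0.8]
width: 59.3
```

```bash
python3 - <<'E'
from h import *
snap('wrist','w2'); im=cv2.imread('pics/w2.png'); cv2.imwrite('pics/w2c.png',cv2.resize(im[0:300,40:440],None,fx=2,fy=2,interpolation=cv2.INTER_CUBIC)); print(toolpose().round(3))
E
```

```text
[[ 1.98000e-01  9.80000e-01 -1.00000e-03  6.29859e+02]
 [ 9.80000e-01 -1.98000e-01  2.00000e-03 -2.47254e+02]
 [ 2.00000e-03 -2.00000e-03 -1.00000e+00  2.57357e+02]
 [ 0.00000e+00  0.00000e+00  0.00000e+00  1.00000e+00]]
```

View pics/w2c.png

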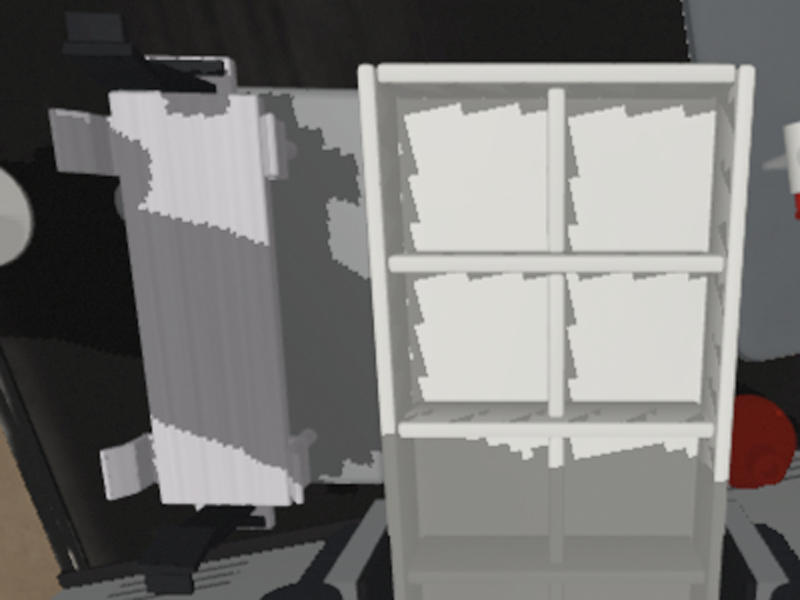

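```bash
cat > fit.py <<'E'
from h import *
from scipy.optimize import least_squares
def model(q,L=((-29,86),(29,86),(-29,-86),(29,-86))):
    x,y,z,a=q; return np.array([[x+u*np.sin(a)+v*np.cos(a),y-u*np.cos(a)+v*np.sin(a),z] for u,v in L])
def fit(views):
    f=lambda q: np.concatenate([(proj('wrist',p,T)-uv) for T,c in views for p,uv in zip(model(q),c)]).ravel()
    r=least_squares(f,[491,-193,88,1.37]); return r
E
python3 - <<'E'
from fit import *
T=np.load('pics/w2.npy'); c=np.array([(109,93),(262,92),(160,503),(290,503)])/2+[40,0]
r=fit([(T,c)]); print(r.x.round(2),np.degrees(r.x[3]),r.fun.round(1))
top=(np.array([(115,290),(262-262+355,340),(105,365),(348,422)])-[0,200])/5+[380,190]
print('reproj top',[proj('top',p).round(1) for p in model(r.x)])
print('rack end in tool', end=' ')
C=np.array(eyes.calibration('wrist')['tool_from_camera'])
for p in ((219,32.5),(417.5,33.5)):
  o,d=ray('wrist',p,np.eye(4)); print((o+d*(-25.7-o[2])/d[2]).round(1),end=' ')
print('yaw tool',np.degrees(np.arctan2(T[1,0],T[0,0])))
E
```

```text
[ 490.33 -192.88   98.14    1.35] 77.14589405070834 [ 0.7 -1.4 -1.3  1.1  0.7 -0.6  0.   1. ]
reproj top [array([400.5, 222.8]), array([404. , 207.4]), array([447.6, 234.6]), array([450.8, 219. ])]
rack end in tool [ 87.1 -29.9 -25.7] [ 86.8  29.7 -25.7] yaw tool 78.57159356034825
```

Emit:
move_arm([
  [0,0,2,0,0,0],
  [0,0,4.5,0,0,0],
  [0,0,5.5,0,0,0],
  [0,0,5.5,0,0,0],
  [0,0,5.5,0,0,0],
])

```text
clock: 6.15
eef_pos: [630.5, -249.1, 204.0]
tool_rot: [3.141, 0.0, 1.37]
force: [-0.1, 0.1, -1.5]
width: 59.0
```

```bash
python3 - <<'E'
from h import *
snap('wrist','w3'); im=cv2.imread('pics/w3.png'); a=cv2.resize(im[0:120,20:220],None,fx=4,fy=4,interpolation=cv2.INTER_CUBIC);b=cv2.resize(im[215:245+30,60:260],None,fx=4,fy=4,interpolation=cv2.INTER_CUBIC); 
b=cv2.resize(im[210:280,40:240],None,fx=4,fy=4,interpolation=cv2.INTER_CUBIC)[:280]
cv2.imwrite('pics/w3c.png',np.vstack([a[:320],b])); print(toolpose().round(3))
E
```

```text
[[ 1.99000e-01  9.80000e-01  2.00000e-03  6.30730e+02]
 [ 9.80000e-01 -1.99000e-01 -1.00000e-03 -2.49407e+02]
 [-0.00000e+00  2.00000e-03 -1.00000e+00  2.04522e+02]
 [ 0.00000e+00  0.00000e+00  0.00000e+00  1.00000e+00]]
```

View pics/w3c.png

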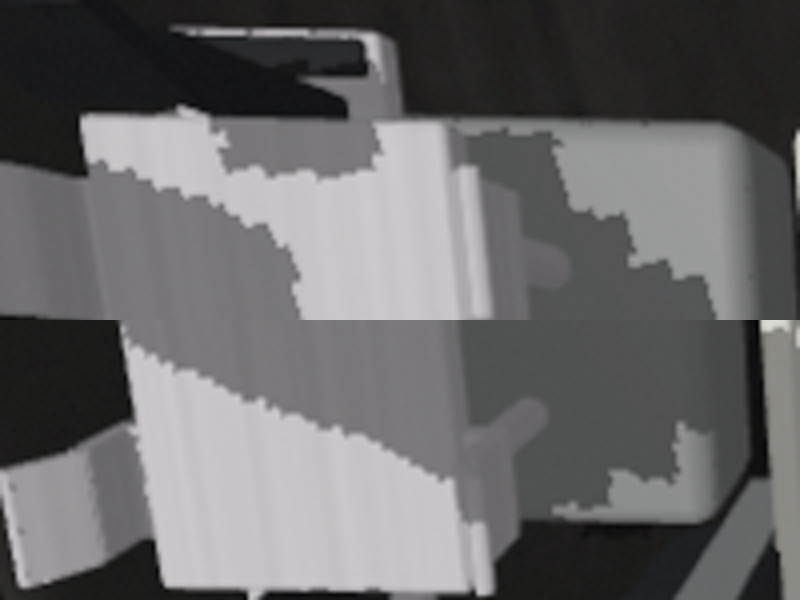

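```bash
python3 - <<'E'
from fit import *
T2=np.load('pics/w2.npy'); c2=np.array([(109,93),(260,93),(160,503),(290,503)])/2+[40,0]
T3=np.load('pics/w3.npy'); c3=np.array([(40.25,29),(131.75,30.5),(81.25,276.5),(157,277.5)])
for v in ([(T2,c2)],[(T3,c3)],[(T2,c2),(T3,c3)]):
  r=fit(v); print(r.x.round(2),np.degrees(r.x[3]).round(2),r.fun.round(1))
print('per-corner triangulation')
for i in range(4):
  p,e=tri([ray('wrist',c2[i],T2),ray('wrist',c3[i],T3)]); print(p.round(1),np.round(e,1))
q=r.x; print('wide', [np.linalg.norm(onz('wrist',c3[i],q[2],T3)-onz('wrist',c3[j],q[2],T3)).round(1) for i,j in((0,1),(2,3),(0,2),(1,3))])
# side-edge yaw, end edges
P=[onz('wrist',c,q[2],T3) for c in c3]
for i,j in((0,2),(1,3)): d=P[i]-P[j]; print(np.degrees(np.arctan2(d[1],d[0])))
# guide
rack_in_tool=np.array([2.2,0,4.3])
a=q[3]; print('target TCP', (q[:3]-2.2*np.array([np.cos(a),np.sin(a),0])).round(1))
s=cv2.imread('pics/scene0.png')
print('scene proj',[proj('scene',p).round(1) for p in model(q)])
E
```

```text
[ 489.84 -192.93   97.61    1.35] 77.25 [ 0.3 -1.1 -0.8  0.8  0.7 -0.6 -0.1  0.9]
[ 489.58 -193.06   97.74    1.35] 77.41 [-0.1 -0.2 -0.   0.3 -0.3 -0.3  0.5  0.1]
[ 489.73 -193.01   97.77    1.35] 77.34 [-0.1 -0.9 -1.2  0.9  0.7 -0.4 -0.1  1.   0.2 -0.4  0.3  0.3 -0.3 -0.4
  0.5  0.1]
per-corner triangulation
[ 481.2 -103.7   99.6] [0.2 0.2]
[ 540.9 -117.5  107.1] [0.4 0.4]
[ 438.8 -272.4   93. ] [0.2 0.2]
[ 503.7 -279.7  106.3] [0.1 0.1]
wide [np.float64(58.0), np.float64(57.4), np.float64(172.1), np.float64(172.1)]
77.45205055634136
77.26311065447099
target TCP [ 489.2 -195.2   97.8]
scene proj [array([383.5, 223.6]), array([394.7, 215.3]), array([433., 247.]), array([443.8, 237.5])]
```

Emit:
move_arm([
  [0.5,-3,0,0,0,0.5],
  [1.2,-7,0,0,0,1.1],
  [1.8,-11,0,0,0,1.1],
  [2.3,-13.5,0,0,0,1.1],
  [2.5,-14.9,0,0,0,1.1],
  [2.5,-14.9,0,0,0,1.1],
  [2.5,-14.9,0,0,0,1.1],
  [2.5,-14.9,0,0,0,1.1],
])

```text
clock: 7.0
eef_pos: [490.6, -195.7, 203.9]
tool_rot: [3.139, 0.001, 1.351]
force: [0.5, 0.3, -0.6]
width: 58.8
```

```bash
cat > st.py <<'E'
from h import *
Ts=[];F=[]
import sys
# average of repeated readings (camera calls advance 0.05 s each)
for i in range(int(sys.argv[1]) if len(sys.argv)>1 else 4):
    s=ctrl.read_state(); Ts.append(toolpose(s)); F.append(s['force']); eyes.get_image('wrist')
T=np.mean(Ts,0); print('clk',s['clock'],'tcp',T[:3,3].round(1),'xyaw',np.degrees(np.arctan2(T[1,0],T[0,0])).round(2),'z',T[:3,2].round(4),'F',np.mean(F,0).round(1),'w',round(s['width'],1))
a=np.radians(77.4); t=np.array([489.6,-193])-2.2*np.array([np.cos(a),np.sin(a)])
e=T[:3,:3].T@np.r_[t-T[:2,3],0]; print('to go in tool xy mm',e[:2].round(2),'yaw',np.degrees(np.arctan2(T[1,0],T[0,0]))-77.4)
E
python3 st.py; python3 -c "
from h import *
snap('scene','s4');im=cv2.imread('pics/s4.png');cv2.imwrite('pics/s4c.png',cv2.resize(im[120:290,330:490],None,fx=3.5,fy=3.5,interpolation=cv2.INTER_CUBIC))"
```

```text
clk 7.15 tcp [ 490.2 -195.6  203.5] xyaw 77.4 z [ 1.3e-03 -7.0e-04 -1.0e+00] F [ 0.2  0.6 -0.9] w 59.0
to go in tool xy mm [ 0.22 -1.11] yaw -0.004259988389605951
```

Emit:
move_arm([
  [0,-0.1,1,0,0,0],
  [0,-0.1,2.5,0,0,0],
  [0,-0.1,3.7,0,0,0],
  [0,-0.1,4.3,0,0,0],
  [0,-0.1,4.3,0,0,0],
  [0,-0.1,4.3,0,0,0],
])

```text
clock: 7.85
eef_pos: [488.1, -195.1, 160.3]
tool_rot: [3.142, 0.0, 1.35]
force: [-0.3, 1.2, -0.6]
width: 59.1
```

```bash
python3 st.py; python3 -c "
from h import *
snap('scene','s4');snap('wrist','w4');a=cv2.imread('pics/s4.png');b=cv2.imread('pics/w4.png');f=lambda i,k:cv2.resize(i,None,fx=k,fy=k,interpolation=cv2.INTER_CUBIC)
a=f(a[150:280,360:460],4.5)[:585];b=f(b[0:195,200:310],3)[:585];print(a.shape,b.shape);cv2.imwrite('pics/s4c.png',np.hstack([a,b]))"
```

```text
clk 8.0 tcp [ 488.3 -195.1  160.6] xyaw 77.38 z [ 7.e-04 -3.e-04 -1.e+00] F [-0.2  0.3 -1. ] w 58.7
to go in tool xy mm [0.15 0.85] yaw -0.021757199156354545
(585, 450, 3) (585, 330, 3)
```

View pics/s4c.png

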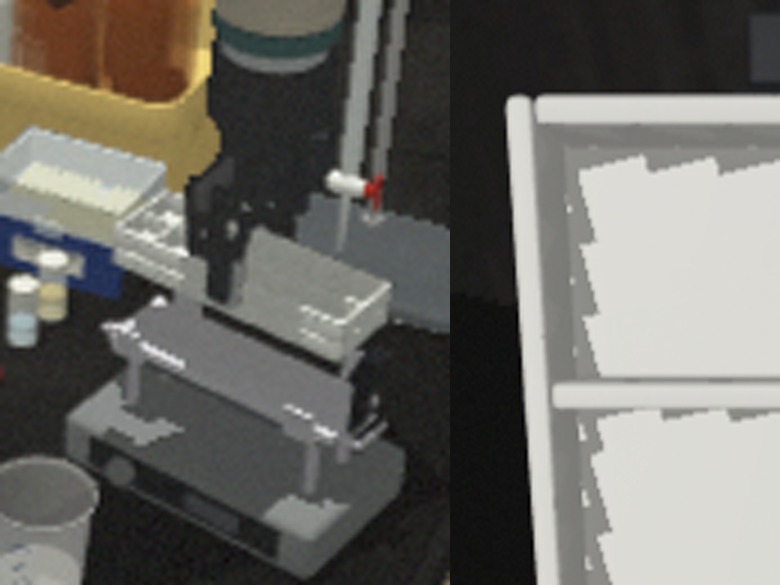

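The rack is level and lined up lengthwise above the carrier, so I'll start pressing in small steps.

Emit:
move_arm([
  [0,0.06,0.4,0,0,0],
  [0,0.06,0.9,0,0,0],
  [0,0.06,1.2,0,0,0],
  [0,0.06,1.2,0,0,0],
  [0,0.06,1.2,0,0,0],
])

```text
clock: 8.65
eef_pos: [488.4, -195.0, 148.1]
tool_rot: [-3.141, 0.0, 1.351]
force: [0.2, 0.2, -1.9]
width: 59.1
```

```bash
python3 st.py
```

```text
clk 8.8 tcp [ 488.5 -195.1  148.3] xyaw 77.38 z [-1.e-04 -0.e+00 -1.e+00] F [ 0.1  0.1 -1.6] w 58.9
to go in tool xy mm [0.04 0.59] yaw -0.018497444963813336
```

Emit:
move_arm([
  [0,0,0.1,0,0,0],
  [0,0,0.2,0,0,0],
  [0,0,0.3,0,0,0],
  [0,0,0.3,0,0,0],
])

```text
clock: 9.25
eef_pos: [488.4, -195.0, 145.1]
tool_rot: [-3.141, -0.0, 1.351]
force: [-0.6, -0.3, -1.0]
width: 59.0
```

Emit:
move_arm([
  [0,0.03,0.1,0,0,0],
  [0,0.03,0.2,0,0,0],
  [0,0.03,0.3,0,0,0],
  [0,0.03,0.3,0,0,0],
])

```text
clock: 9.65
eef_pos: [489.1, -195.2, 142.5]
tool_rot: [3.141, 0.0, 1.351]
force: [-0.2, 0.5, 0.8]
width: 58.7
```

Emit:
move_arm([
  [0,0,0.1,0,0,0],
  [0,0,0.2,0,0,0],
  [0,0,0.2,0,0,0],
  [0,0,0.2,0,0,0],
])

```text
clock: 10.05
eef_pos: [489.1, -195.2, 140.4]
tool_rot: [3.141, 0.0, 1.351]
force: [1.3, -0.4, 1.8]
width: 58.9
```

Emit:
move_arm([
  [0,0,0.1,0,0,0],
  [0,0,0.2,0,0,0],
  [0,0,0.2,0,0,0],
  [0,0,0.2,0,0,0],
])

```text
clock: 10.45
eef_pos: [489.0, -195.1, 138.3]
tool_rot: [3.141, 0.0, 1.351]
force: [0.5, -0.2, 5.1]
width: 58.7
```

Emit:
move_arm([
  [0,0,0.1,0,0,0],
  [0,0,0.2,0,0,0],
  [0,0,0.2,0,0,0],
  [0,0,0.2,0,0,0],
])

```text
clock: 10.85
eef_pos: [488.9, -195.1, 136.4]
tool_rot: [3.141, -0.0, 1.351]
force: [0.1, 0.1, 5.3]
width: 58.8
```

Emit:
move_arm([
  [0,0,0.1,0,0,0],
  [0,0,0.2,0,0,0],
  [0,0,0.2,0,0,0],
  [0,0,0.2,0,0,0],
])

```text
clock: 11.25
eef_pos: [489.0, -195.2, 134.6]
tool_rot: [3.141, 0.0, 1.351]
force: [0.3, 0.8, 7.3]
width: 58.9
```

Emit:
move_arm([
  [0,0,0.1,0,0,0],
  [0,0,0.2,0,0,0],
  [0,0,0.2,0,0,0],
  [0,0,0.2,0,0,0],
])

```text
clock: 11.65
eef_pos: [488.9, -195.0, 132.1]
tool_rot: [-3.141, 0.0, 1.351]
force: [1.8, -0.8, 2.7]
width: 59.2
```

Emit:
move_arm([
  [0,0,0.1,0,0,0],
  [0,0,0.2,0,0,0],
  [0,0,0.3,0,0,0],
  [0,0,0.3,0,0,0],
])

```text
clock: 12.05
eef_pos: [488.5, -195.0, 129.0]
tool_rot: [-3.141, -0.0, 1.351]
force: [-0.8, 0.3, 1.5]
width: 58.9
```

Emit:
move_arm([
  [0,0,0.1,0,0,0],
  [0,0,0.2,0,0,0],
  [0,0,0.3,0,0,0],
  [0,0,0.3,0,0,0],
])

```text
clock: 12.45
eef_pos: [488.7, -195.0, 126.1]
tool_rot: [-3.141, -0.0, 1.351]
force: [0.3, 0.3, 1.1]
width: 58.8
```

```bash
python3 st.py
```

```text
clk 12.6 tcp [ 488.7 -195.   126.2] xyaw 77.38 z [-3.e-04  1.e-04 -1.e+00] F [-0.   0.3  1.3] w 58.6
to go in tool xy mm [-0.05  0.43] yaw -0.016289171738989694
```

Emit:
move_arm([
  [0,0,0.1,0,0,0],
  [0,0,0.2,0,0,0],
  [0,0,0.3,0,0,0],
  [0,0,0.3,0,0,0],
])

```text
clock: 13.05
eef_pos: [489.0, -195.1, 123.2]
tool_rot: [3.141, 0.0, 1.351]
force: [0.6, -0.8, 0.9]
width: 58.6
```

Emit:
move_arm([
  [0,0,0.1,0,0,0],
  [0,0,0.2,0,0,0],
  [0,0,0.3,0,0,0],
  [0,0,0.3,0,0,0],
])

```text
clock: 13.45
eef_pos: [489.0, -195.1, 120.4]
tool_rot: [3.141, -0.0, 1.351]
force: [0.4, -0.2, 4.7]
width: 58.9
```

Emit:
move_arm([
  [0,0,0.1,0,0,0],
  [0,0,0.2,0,0,0],
  [0,0,0.2,0,0,0],
])

```text
clock: 13.75
eef_pos: [489.0, -195.1, 118.1]
tool_rot: [3.141, 0.0, 1.351]
force: [0.2, -0.1, 1.0]
width: 59.0
```

Emit:
move_arm([
  [0,0,0.1,0,0,0],
  [0,0,0.2,0,0,0],
  [0,0,0.3,0,0,0],
  [0,0,0.3,0,0,0],
])

```text
clock: 14.15
eef_pos: [488.7, -195.0, 115.1]
tool_rot: [-3.141, -0.0, 1.351]
force: [0.3, 0.7, 2.0]
width: 58.9
```

Emit:
move_arm([
  [0,0,0.1,0,0,0],
  [0,0,0.2,0,0,0],
  [0,0,0.3,0,0,0],
  [0,0,0.3,0,0,0],
])

```text
clock: 14.55
eef_pos: [488.7, -195.0, 112.1]
tool_rot: [-3.141, -0.0, 1.351]
force: [0.1, 0.8, 2.1]
width: 59.0
```

Emit:
move_arm([
  [0,0,0.1,0,0,0],
  [0,0,0.2,0,0,0],
  [0,0,0.3,0,0,0],
  [0,0,0.3,0,0,0],
])

```text
clock: 14.95
eef_pos: [488.8, -195.1, 109.1]
tool_rot: [-3.141, 0.0, 1.351]
force: [0.2, 0.2, 1.5]
width: 58.7
```

Emit:
move_arm([
  [0,0,0.1,0,0,0],
  [0,0,0.2,0,0,0],
  [0,0,0.2,0,0,0],
  [0,0,0.2,0,0,0],
])

```text
clock: 15.35
eef_pos: [488.8, -195.1, 107.2]
tool_rot: [-3.141, 0.0, 1.351]
force: [1.2, 0.2, 1.2]
width: 58.8
```

Emit:
move_arm([
  [0,0,0.1,0,0,0],
  [0,0,0.2,0,0,0],
  [0,0,0.2,0,0,0],
  [0,0,0.2,0,0,0],
])

```text
clock: 15.75
eef_pos: [488.5, -194.9, 104.7]
tool_rot: [-3.141, -0.0, 1.351]
force: [0.7, -0.9, -4.6]
width: 59.0
```

Emit:
move_arm([
  [0,0,0.1,0,0,0],
  [0,0,0.1,0,0,0],
  [0,0,0.1,0,0,0],
])

```text
clock: 16.05
eef_pos: [488.5, -194.9, 104.2]
tool_rot: [-3.141, -0.0, 1.351]
force: [-0.9, 0.3, -2.6]
width: 58.6
```

Emit:
move_arm([
  [0,0,0.1,0,0,0],
  [0,0,0.15,0,0,0],
  [0,0,0.15,0,0,0],
])

```text
clock: 16.35
eef_pos: [488.8, -195.1, 102.9]
tool_rot: [-3.142, -0.0, 1.351]
force: [-0.5, -0.1, 1.0]
width: 58.9
```

Emit:
move_arm([
  [0,0,0.1,0,0,0],
  [0,0,0.1,0,0,0],
  [0,0,0.1,0,0,0],
])

```text
clock: 16.65
eef_pos: [488.9, -195.1, 102.1]
tool_rot: [3.141, -0.0, 1.351]
force: [-1.6, 0.5, 5.2]
width: 58.8
```

Emit:
move_arm([
  [0,0,0.1,0,0,0],
  [0,0,0.1,0,0,0],
  [0,0,0.1,0,0,0],
])

```text
clock: 16.95
eef_pos: [488.9, -195.1, 101.4]
tool_rot: [3.141, -0.0, 1.351]
force: [-2.8, 1.4, 8.2]
width: 58.7
```

Emit:
move_arm([
  [0,0,0.05,0,0,0],
  [0,0,0.1,0,0,0],
  [0,0,0.1,0,0,0],
])

```text
clock: 17.25
eef_pos: [488.9, -195.1, 100.7]
tool_rot: [3.141, -0.0, 1.351]
force: [-2.0, 1.2, 12.1]
width: 58.4
```

```bash
python3 st.py; python3 -c "
from h import *
snap('scene','s5');snap('wrist','w5');a=cv2.imread('pics/s5.png');b=cv2.imread('pics/w5.png');f=lambda i,k:cv2.resize(i,None,fx=k,fy=k,interpolation=cv2.INTER_CUBIC)
a=f(a[170:270,360:460],4)[:400];b=f(b[0:200,220:420],2)[:400];cv2.imwrite('pics/s5c.png',np.hstack([a,b]))"
```

```text
clk 17.4 tcp [ 488.9 -195.1  100.7] xyaw 77.38 z [ 5.e-04  3.e-04 -1.e+00] F [-2.6  1.7 11.9] w 59.0
to go in tool xy mm [0.02 0.26] yaw -0.01937427287988669
```

View pics/s5c.png

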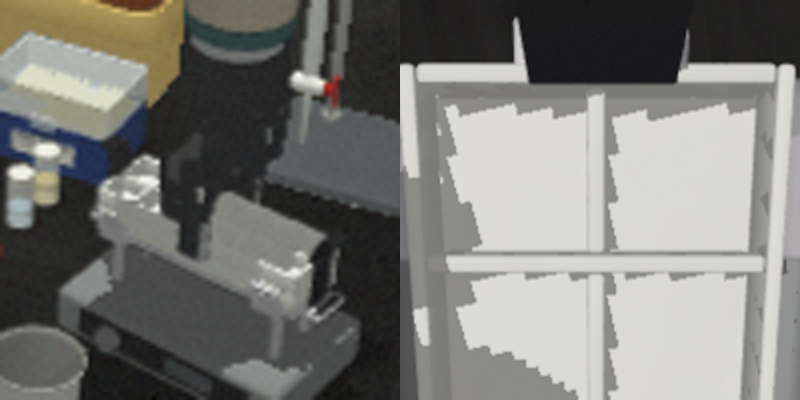

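The rack is bedded at about 12 N, and hook_a's black nose laps over the rim at (605,75) in the crop. Next is the upward tug.

Emit:
move_arm([
  [0,0,-0.15,0,0,0],
  [0,0,-0.3,0,0,0],
  [0,0,-0.4,0,0,0],
  [0,0,-0.4,0,0,0],
])

```text
clock: 17.95
eef_pos: [489.0, -195.1, 103.5]
tool_rot: [3.142, 0.0, 1.351]
force: [0.4, 0.6, -1.0]
width: 58.9
```

Emit:
move_arm([
  [0,0,-0.05,0,0,0],
  [0,0,-0.1,0,0,0],
  [0,0,-0.1,0,0,0],
])

```text
clock: 18.25
eef_pos: [488.8, -195.0, 104.5]
tool_rot: [-3.141, 0.0, 1.351]
force: [0.8, -0.1, -3.8]
width: 58.8
```

Emit:
move_arm([
  [0,0,-0.05,0,0,0],
  [0,0,-0.1,0,0,0],
  [0,0,-0.1,0,0,0],
])

```text
clock: 18.55
eef_pos: [488.7, -194.9, 105.5]
tool_rot: [-3.141, 0.0, 1.351]
force: [0.7, -1.4, -7.7]
width: 59.1
```

Emit:
move_arm([
  [0,0,-0.05,0,0,0],
  [0,0,-0.05,0,0,0],
  [0,0,-0.05,0,0,0],
  [0,0,-0.05,0,0,0],
])

```text
clock: 18.95
eef_pos: [488.7, -194.9, 106.1]
tool_rot: [-3.141, -0.0, 1.351]
force: [0.9, 0.1, -10.1]
width: 58.9
```

```bash
python3 st.py
```

```text
clk 19.1 tcp [ 488.7 -194.9  106.1] xyaw 77.39 z [-4.e-04  2.e-04 -1.e+00] F [  1.2  -0.3 -10.2] w 58.5
to go in tool xy mm [-0.1   0.46] yaw -0.012295063703319897
```

Emit:
move_arm([
  [0,0,0.1,0,0,0],
  [0,0,0.25,0,0,0],
  [0,0,0.3,0,0,0],
  [0,0,0.3,0,0,0],
  [0,0,0.3,0,0,0],
])

```text
clock: 19.65
eef_pos: [489.1, -195.4, 103.8]
tool_rot: [3.141, 0.0, 1.35]
force: [0.2, 0.3, -1.4]
width: 59.0
```

Tug held at about 9 N net with no slip. Releasing now, then backing straight up.

Emit:
move_arm([
  [0,0,0,0,0,0],
  [0,0,0,0,0,0],
  [0,0,0,0,0,0],
  [0,0,0,0,0,0],
  [0,0,0,0,0,0],
  [0,0,0,0,0,0],
  [0,0,0,0,0,0],
  [0,0,0,0,0,0],
], grip=1)

```text
clock: 20.45
eef_pos: [488.8, -195.0, 103.2]
tool_rot: [-3.141, -0.0, 1.351]
force: [-0.2, -0.2, -0.3]
width: 85.3
```

Emit:
move_arm([
  [0,0,-0.5,0,0,0],
  [0,0,-1.5,0,0,0],
  [0,0,-3,0,0,0],
  [0,0,-5.5,0,0,0],
  [0,0,-9,0,0,0],
  [0,0,-13,0,0,0],
  [0,0,-15,0,0,0],
  [0,0,-15,0,0,0],
])

```text
clock: 21.25
eef_pos: [490.7, -196.1, 257.2]
tool_rot: [3.134, 0.001, 1.351]
force: [0.7, 0.0, 0.1]
width: 85.5
```

```bash
python3 -c "
from h import *
snap('scene','s6');snap('wrist','w6');a=cv2.imread('pics/s6.png');b=cv2.imread('pics/w6.png');f=lambda i,k:cv2.resize(i,None,fx=k,fy=k,interpolation=cv2.INTER_CUBIC)
a=f(a[170:270,360:460],4)[:400];b=f(b[:,120:520],1)[:400];cv2.imwrite('pics/s6c.png',np.hstack([a,b]));print(toolpose().round(2))"
```

```text
[[ 2.2000e-01  9.8000e-01  0.0000e+00  4.8876e+02]
 [ 9.8000e-01 -2.2000e-01  0.0000e+00 -1.9484e+02]
 [ 0.0000e+00  0.0000e+00 -1.0000e+00  2.5380e+02]
 [ 0.0000e+00  0.0000e+00  0.0000e+00  1.0000e+00]]
```

View pics/s6c.png

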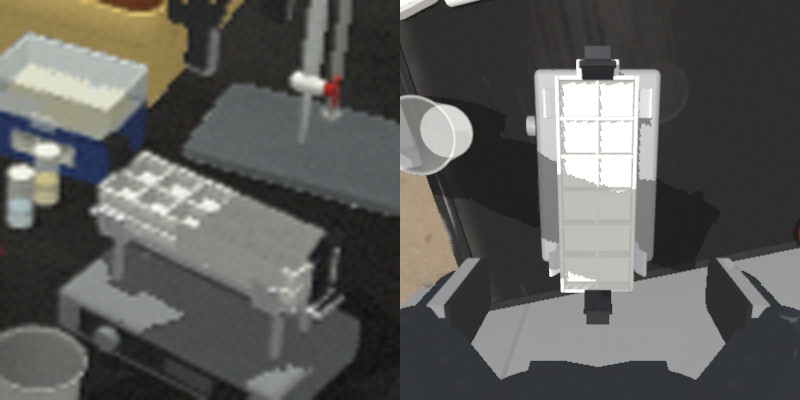

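The rack sits level in the carrier. Both black hooks lap over the end rims, at (598,70) and (598,293) in the crop, and the gripper is clear. Vials and tip box are unmoved.

```bash
python3 -c "
from h import *
print(ctrl.finish_job())"
```

```text
the job is handed in; nothing more can be done
None
```

The middle-sized rack is clipped into the shaker's carrier, tug-tested and released. I handed the job in at about 21 s on the clock; finishing gives no verdict.

- **Carrier height:** I measured the carrier's top at about 98 mm, roughly 10 mm above mid setting. The wrist-camera fits and the scene view agreed on this. Triangulating single corners between the two close wrist views scattered by about 14 mm, so I relied on the fit of all four corners instead.
- **Pressing:** The force read about 7 N on the hook slopes and 5 N at the seam, a little below the figures in the task. It turned slightly negative at the click, then rose to about 12 N on the wrist (about 13 N with the rack's weight) as the rack bedded. These were read at the end of each small step, so brief peaks in between were not seen.
- **Tug:** I held about 9 N net upwards for more than 0.3 s, slightly over the 8 N asked. The hooks held and nothing slipped.
- **Last pictures:** The rack is level, both hooks lap over its end rims, and the gripper is open and clear. The vials and tip box look unmoved. I did not check the other bystanders in the last picture, but the arm did not go near them.

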